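# Fit the bushing on the guard's bent guide rod

### The job

Take the bored bushing by its tab, start it over the free end of the bent guide rod and slide it round the bend, turning it with the rod, to the blue pedestal. There push it through the sprung catch, against the buffer, fully home to the shoulder, so that the catch holds it when you let go. Go gently, by feel: the rod was bent by hand and must not be forced, and the other things on the bench stay where they are.

Things in the scene. Friction and masses are not known exactly. Their poses are not given: they have to be found in the camera images.
- pedestal: Blue steel pedestal, bolted to the bench: foot 100 x 100 x 12 mm, column 119 mm tall. Origin: on the bench below the column's front face (the shoulder). x points out of that face along the rod, y to the side the rod bends to, z up. Two fork plates (gap 42 mm) stand 14 mm out from it; past them, either side of the rod, two sprung rollers form the catch. All this ends 14 mm above the rod's axis.
- seat (a point): Where the middle of the bushing's bore lies when it is home: on the rod's axis, 15 mm in front of the shoulder, 105 mm above the bench. Axes as the pedestal's. The rod (steel, round, 14 mm thick, level all along at this height) leaves the shoulder along x, is straight for 72 mm, then bends towards y, and ends free. 
- rod_tip (a point): Outermost point of the rod's round-nosed free end; x points outward along the rod. Going back from it: 55 mm straight, then the level bend of about 75 degrees at about 110 mm radius on the centre line, then 72 mm straight into the shoulder. Hand-bent: along the bend the direction is off by up to 5 degrees per quarter, so the rod strays by many mm. It stays as it is.
- rod: Bend and free end of the steel guide rod (all of it from 72 mm in front of the shoulder to the tip). Origin: on the rod's axis where the bend begins; x along the rod, away from the shoulder.
- catch (a point): Middle of the catch, on the rod's axis 36 mm before the shoulder: two sprung rollers 29 mm apart give way to some 8 N. From 10 mm before home two buffer pins in the shoulder also push back, 6 rising to 12 N at the shoulder. Friction adds a few N. Only in the last 1 to 2 mm does the catch drop behind the bushing and hold it; let go earlier it springs back 10 mm or more.
- bushing: Dark steel block 30 mm long (x, along the bore), 34 mm wide (y), 47 mm high, about 0.3 kg, with a bore of 17 mm through it along x. On top a flat aluminium tab 26 mm along x, 10 mm thick (y), from 47 to 91 mm above the underside: grip it across y, above 54 mm so that the fingers clear the fork. Origin: centre of the underside. Both ends alike; stands on the bench, z up.
- bore (a point): Middle of the bushing's bore, 30 mm above its underside, 15 mm from either end. x along the bore, z up towards the tab.
- wood_block: Bystander: brown wooden block 120 x 60 x 35 mm lying on the bench. Origin: centre of its underside.
- screwdriver: Bystander: screwdriver lying on the bench along its x axis.
- clamp: Bystander: blue C-shaped clamp about 200 x 130 mm, 22 mm thick, lying flat on the bench.
- oil_can: Bystander: grey closed can, 56 mm across, 110 mm tall. Origin: centre of its underside.
There are look-alikes about, which are no part of the job. There is more than one size of the bushing; the job needs the largest.

How it is judged:
On the way:
1. the bushing is on the free end of the rod (distance between bore and rod_tip below 0.025 m and angle between the x axis of bore and the x axis of rod_tip, either way round below 0.2 rad), for 0.1 s.
At the end, for the whole second after the job is handed in: The bushing is on the rod and home: held by the catch, bore middle within 4 mm of the seat point, bore within 0.12 rad of the pedestal's x axis, tab up (tilt under 0.2 rad), at rest (distance between bore and seat below 0.004 m and angle between the x axis of bushing and the x axis of pedestal, either way round below 0.12 rad and angle between bushing's own z axis and vertical below 0.2 rad and linear speed of bushing below 0.01 m/s); the robot touches nothing.
It fails at once if the bushing is forced against the bend or the free end of the rod (contact forces over 30 N in all) (contact force between bushing and rod above 30 N).
It fails at once if the bushing is rammed against the pedestal (contact forces over 60 N in all) (contact force between bushing and pedestal above 60 N).
It fails at once if one of the other things on the bench is shifted by more than 20 mm (distance of any of wood_block, screwdriver, clamp, oil_can from where it was at the start of the episode above 0.02 m).
It also fails if it takes over 72 s, if anything falls off the work surface, if the arm or the gripper's body presses on something with over 40 N, if the wrist force passes 120 N, or if a joint passes its speed limit or range.

### The arm

A 7-joint arm with a two-finger parallel gripper is mounted at the origin on the work surface. World frame = base frame: x ahead of the robot, y to its left, z up, the work surface at z = 0. Lengths are in m, angles in rad, forces in N, time in s.
With the tool pointing down it reaches from about 0.4 to 0.85 m from the base axis. Payload 10.4 kg.
Tool frame: the origin (TCP) lies at the very end of the fingers, on their centre line; the grasp point (between the pads) lies 19 mm behind it (manip.grip_point_offset is the distance from the TCP to the grasp point, in m); z points along the fingers, y is the line along which they close (so a half turn about z gives the same grasp; the last joint's range is limited). The gripper opens to 85 mm and grips with 20 to 120 N. Pads are 22 mm wide; open, the fingers measure 114 mm over their backs; the gripper's body (76 mm by 85 mm) begins 54 mm behind the grasp point. The pads swing forward as they close: fully open they stand 13 mm farther back than shut.
Start: joints at [-1.251, 0.332, -0.065, 1.46, 0.022, 1.35, -0.088], TCP at [0.21, 0.589, 0.231] pointing down, gripper open.
Joint ranges: [-2.6, 2.6], [-0.5, 2.12], [-1.47, 1.34], [0.16, 2.42], [-1.27, 4.41], [0.06, 2.06], [-2.6, 2.6]. Speed limits (rad/s): [2.22, 2.22, 2.79, 2.79, 3.14, 3.14, 3.14].

### API

Orientations are given as a unit quaternion [x, y, z, w].
In Python, from workcell import manip gives the robot as it stands. The module is installed in compiled form; this text tells all that it offers.
- The arm moves only by the shell command python3 -m inch 'ROWS' [OPENING] [FORCE]. ROWS is JSON, a list of rows, each a list of 2 entries, a list of its own where there are three numbers: the shift along the tool's x, y, z each as a share of 0.08 m, from -1 to 1, then the turn, a rotation vector about the tool's x, y, z each as a share of 45 degrees, from -1 to 1. A call has exactly 10 rows; each row is the pose to reach, as a shift and turn from the pose commanded when the call began, along the tool's axes at that moment; what a row does not reach only later rows make up. A row lasts 1/10 s, in which the tool goes at most 50 mm and 8.59 degrees, less where a joint would pass 70% of its speed; a pose out of reach is approached as far as the arm can. A call with a number of a shift or a turn outside -1 to 1 is refused whole. A call with a gripper value outside its range is refused whole. OPENING is the opening, from 0 (shut) to 1 (fully open), set as the call begins (- or left out, the last holds). The fingers move at their own pace and stop on an object; FORCE is the grip in N (left out, the last holds). Time passes only in rows, so rows that repeat a pose let the fingers close, or fill a call up. It gives the time, the measured TCP pose, the force, the opening and the grip force at its end, in the units of the state.
- manip.get_obs(): the state, without advancing time (a new reading comes with each control period).
- manip.camera(name): name is "scene" or "top" or "wrist"; returns the picture (384x512x3 uint8, red, green, blue); there is no depth.
- manip.camera_params(name): a dict with "fov_y" (degrees; the focal length in pixels is half the picture's height over the tangent of half this angle, whatever the lens; pixels are square), "cx", "cy" (the principal point, pixels), "k1" (the pictures are not rectified: a ray, as slopes to the right and down, at radius r is drawn at 1 + k1 r^2 times it, then the intrinsics apply), "camera_from_world" (4x4, takes a point from world to camera coordinates); the wrist camera has in their place "T_tool_cam" (4x4, takes a point from camera to tool coordinates, whose origin is the TCP and whose axes are the flange's). Camera axes: x right, y up, looking along -z (the intrinsics and any distortion apply to the point x, -y, -z); pixel columns grow to the right and rows downward; lengths in m; the calibration is good to about 2 mm. A picture is of the moment at which its call begins: read the wrist's pose just before it. camera_params takes no time and is no camera call.
- manip.hand_in(): hands the job in; it is judged then, once.
The state is a dict: "clock": time; "joint_pos": joint angles; "joint_velocities": joint speeds; "tau": joint torques, N m; "position": TCP position; "ee_rot": TCP orientation; "ft_force": force on the tool from outside, world axes, zero at the start; "torque": the same for the moment, N m; "grip_width": opening from 0.0 (shut) to 1.0 (fully open); "grasp_force": force on a finger pad.
Only numpy, scipy, OpenCV 4.12 (cv2) and the standard library are available. Lean on these libraries where they do the work, as an engineer would, in place of code of your own. Each camera call takes 0.05 s, during which the arm holds its last target. There are 200 camera calls.

## Working session

There is one attempt and no reset: what is moved stays moved. The work goes in short steps, Python scripts to look and compute and a shell command to move; the robot and the scene stay as the last step left them, time stands still between calls to the robot, and variables do not carry over. Pictures are saved under pics/ and viewed, at most 12 in all, crops included, and the job is handed in when it is done.

```bash
mkdir -p pics; cat > h.py <<'E'
import numpy as np, cv2
from workcell import manip
from scipy.spatial.transform import Rotation as R
def cam(name):
    o=manip.get_obs(); im=manip.camera(name); p=manip.camera_params(name)
    if name=="wrist":
        T=np.eye(4);T[:3,:3]=R.from_quat(o["ee_rot"]).as_matrix();T[:3,3]=o["position"]
        W=T@np.array(p["T_tool_cam"])
    else: W=np.linalg.inv(np.array(p["camera_from_world"]))
    return im,(p,W)
def ray(c,uv):
    p,W=c; f=192/np.tan(np.radians(p["fov_y"])/2)
    d=np.array([(uv[0]-p["cx"])/f,(uv[1]-p["cy"])/f]); u=d.copy()
    for _ in range(20): u=d/(1+p["k1"]*(u@u))
    return W[:3,3],W[:3,:3]@np.array([u[0],-u[1],-1])
def plane(c,uv,z):
    o,d=ray(c,uv); return (o+d*(z-o[2])/d[2])[:2]
def proj(c,P):
    p,W=c; f=192/np.tan(np.radians(p["fov_y"])/2)
    q=W[:3,:3].T@(np.array(P)-W[:3,3]); u=np.array([q[0],-q[1]])/-q[2]; u=u*(1+p["k1"]*(u@u))
    return u*f+[p["cx"],p["cy"]]
def save(n,im): cv2.imwrite("pics/"+n,im[:,:,::-1])
E
python3 - <<'E'
from h import *
o=manip.get_obs(); print({k:np.round(v,3) for k,v in o.items()}, manip.grip_point_offset)
a,c=cam("top"); b,d=cam("scene"); save("top0.png",a); save("scene0.png",b)
for x in(c,d): print({k:v for k,v in x[0].items() if k!="camera_from_world"}, x[1].round(3))
print(manip.camera_params("wrist"))
E
```

```text
{'clock': np.float64(0.0), 'joint_pos': array([-1.251,  0.333, -0.065,  1.461,  0.022,  1.35 , -0.089]), 'joint_velocities': array([-0.001, -0.   , -0.   ,  0.   , -0.001,  0.001, -0.   ]), 'tau': array([-1.0000e-03, -6.2544e+01,  4.9000e-02, -3.9161e+01,  1.6000e-02,
        1.0000e-02,  0.0000e+00]), 'position': array([0.21 , 0.588, 0.23 ]), 'ee_rot': array([ 0.171,  0.985, -0.001, -0.   ]), 'ft_force': array([-0.702,  0.389, -0.275]), 'torque': array([-0.035,  0.025, -0.046]), 'grasp_force': np.float64(0.0), 'grip_width': np.float64(0.997)} 0.0187
{'fov_y': 53.726830704586746, 'cx': 258.5494219193617, 'cy': 196.7137635584349, 'k1': -0.07155730155172878} [[-0.009  0.985 -0.174  0.384]
 [-1.    -0.007  0.015  0.031]
 [ 0.014  0.175  0.985  1.293]
 [ 0.     0.     0.     1.   ]]
{'fov_y': 56.90176103932553, 'cx': 258.807847608412, 'cy': 193.77006643315036, 'k1': -0.01208009641370703} [[-0.248 -0.586  0.772  1.3  ]
 [ 0.969 -0.136  0.208  0.201]
 [-0.017  0.799  0.601  0.657]
 [ 0.     0.     0.     1.   ]]
{'fov_y': 71.30287720023647, 'cx': 251.2656632827263, 'cy': 190.1367802738709, 'k1': -0.05864113282342437, 'T_tool_cam': array([[-4.83200522e-04,  9.51092942e-01,  3.08904487e-01,
         8.01390051e-02],
       [ 9.99999443e-01,  1.69611636e-04,  1.04201731e-03,
        -6.98531805e-05],
       [ 9.38661513e-04,  3.08904818e-01, -9.51092494e-01,
        -1.42513464e-01],
       [ 0.00000000e+00,  0.00000000e+00,  0.00000000e+00,
         1.00000000e+00]])}
```

View pics/top0.png

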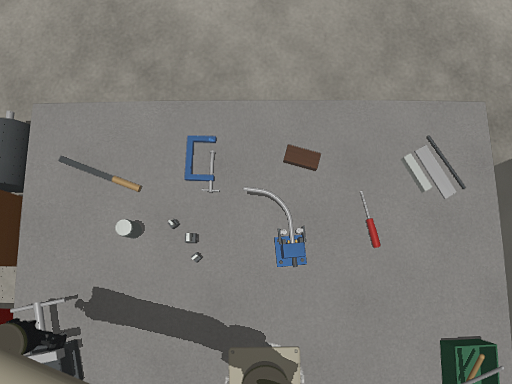

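View pics/scene0.png

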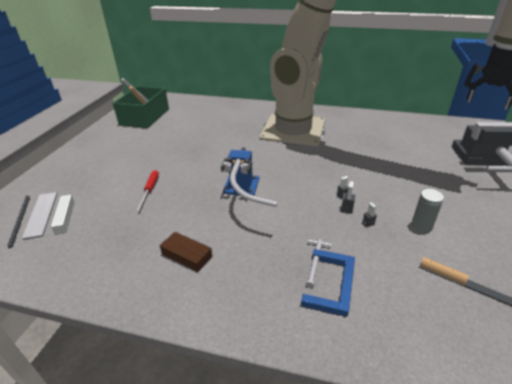

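The top view shows three bushings at (173,223), (192,238) and (197,257). The pedestal is at (291,250), and the rod bends left to a tip at (246,190). I'll enlarge both areas.

```bash
python3 - <<'E'
from h import *
a=cv2.imread("pics/top0.png"); b=cv2.imread("pics/scene0.png")
k=dict(interpolation=cv2.INTER_CUBIC)
A=cv2.resize(a[210:270,155:215],(400,400),**k);B=cv2.resize(b[165:235,325:385],(343,400),**k)
cv2.imwrite("pics/crop1.png",np.hstack([A,B]))
cv2.imwrite("pics/crop2.png",cv2.resize(a[175:275,235:325],(540,600),**k))
p=manip.camera_params("top"); c=(p,np.linalg.inv(np.array(p["camera_from_world"])))
for uv in [(173,223),(192,238),(197,257)]: print(uv,plane(c,uv,.06).round(3))
print(plane(c,(246,190),.105),plane(c,(291,240),.105))
E
```

```text
(173, 223) [0.517 0.292]
(192, 238) [0.468 0.229]
(197, 257) [0.407 0.212]
[0.61679746 0.05263834] [ 0.45656108 -0.08744009]
```

View pics/crop1.png

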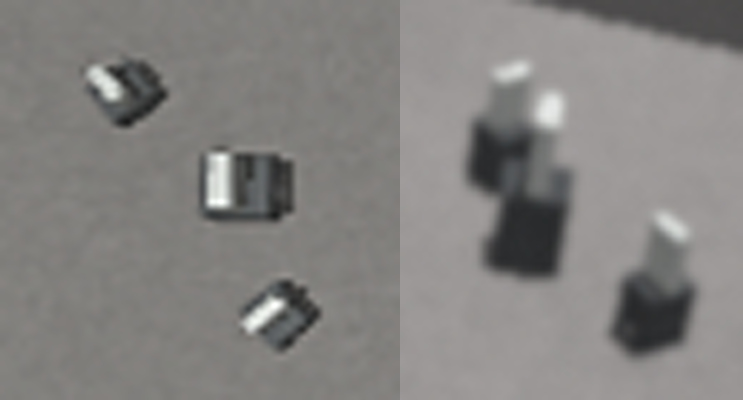

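View pics/crop2.png

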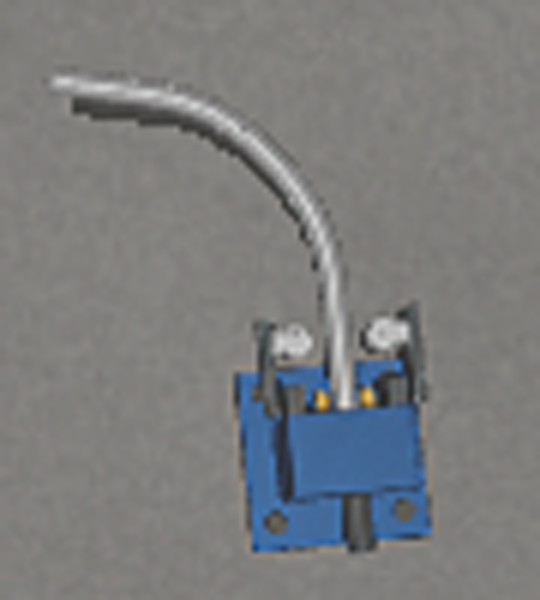

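The crop shows three look-alikes, at top pixels (173,223), (192,238) and (197,257). The middle one (192,238) is clearly the largest in both views. Its tab is about 8.5 px (27 mm) long, which matches the 26 mm given, and its bore lies roughly along world x. The second crop shows the pedestal with the rod leaving towards +x and bending towards +y. I'll measure both and set off.

```bash
python3 - <<'E'
from h import *
a=cv2.imread("pics/top0.png")
p=manip.camera_params("top"); c=(p,np.linalg.inv(np.array(p["camera_from_world"])))
g=cv2.resize(a[225:250,180:205],None,fx=8,fy=8,interpolation=cv2.INTER_CUBIC)
m=(g.min(2)>175).astype(np.uint8)
cs,_=cv2.findContours(m,0,1); k=max(cs,key=cv2.contourArea); r=cv2.boxPoints(cv2.minAreaRect(k))/8+[180,225]-.44
P=np.array([plane(c,q,.091) for q in r]); print(P.round(4),P.mean(0), np.linalg.norm(np.diff(P,axis=0),axis=1))
o=manip.get_obs(); M=R.from_quat(o["ee_rot"]).as_matrix(); print(M.T@(np.r_[P.mean(0),.2]-o["position"]))
s={"foot":[(40,375),(238,372),(430,540),(254,552)],"rod":[(345,405),(340,350),(330,270),(297,195),(245,135),(190,100),(130,87),(52,82)]}
for q in s["rod"]: print(plane(c,np.array(q)/6+[235,175]-.4,.105).round(4))
print(plane(c,np.array((240,372))/6+[235,175],.012),plane(c,np.array((254,552))/6+[235,175],.012),plane(c,np.array((432,538))/6+[235,175],.012))
E
```

```text
[[0.4831 0.2446]
 [0.483  0.2346]
 [0.4585 0.2341]
 [0.4586 0.244 ]] [0.47079392 0.23934964] [0.00992724 0.02449092 0.00989497]
[-0.36294933 -0.2409723   0.03093584]
[ 0.45   -0.0907]
[ 0.4787 -0.0888]
[ 0.5208 -0.0845]
[ 0.5607 -0.0679]
[ 0.5931 -0.041 ]
[ 0.6122 -0.012 ]
[0.6195 0.0198]
[0.6225 0.0613]
[ 0.47282754 -0.04288554] [ 0.37285455 -0.0490701 ] [ 0.37938818 -0.14852328]
```

```bash
python3 -m inch '[[[-0.1,-0.07,0],[0,0,-0.1]],[[-0.2,-0.14,0],[0,0,-0.2]],[[-0.3,-0.21,0],[0,0,-0.3]],[[-0.4,-0.28,0],[0,0,-0.4]],[[-0.5,-0.35,0],[0,0,-0.45]],[[-0.6,-0.42,0],[0,0,-0.45]],[[-0.7,-0.49,0],[0,0,-0.45]],[[-0.8,-0.56,0],[0,0,-0.45]],[[-0.9,-0.63,0],[0,0,-0.45]],[[-1,-0.7,0],[0,0,-0.45]]]' 0.45 40
for i in 1 2 3 4; do python3 -m inch '[[[-0.06,-0.08,0],[0,0,0]],[[-0.13,-0.17,0],[0,0,0]],[[-0.19,-0.25,0],[0,0,0]],[[-0.26,-0.34,0],[0,0,0]],[[-0.32,-0.42,0],[0,0,0]],[[-0.38,-0.5,0],[0,0,0]],[[-0.45,-0.59,0],[0,0,0]],[[-0.51,-0.67,0],[0,0,0]],[[-0.58,-0.76,0],[0,0,0]],[[-0.64,-0.84,0],[0,0,0]]]' | tail -c 300; done
python3 - <<'E'
from h import *
a,c=cam("wrist"); save("w1.png",a); print(c[1].round(4)); np.save("w1.npy",c[1])
o=manip.get_obs(); print(o["position"],o["joint_pos"],R.from_quat(o["ee_rot"]).as_matrix().round(3)); print(proj(c,[.4708,.2393,.091]))
E
```

```text
clock: 1.1
position: [0.267, 0.5084, 0.2313]
ee_rot: [-0.005, 1.0, 0.0, 0.0]
ft_force: [-0.1, -0.4, 0.2]
grip_width: 0.454
grasp_force: 0.0
clock: 2.1
position: [0.319, 0.4417, 0.2313]
ee_rot: [-0.005, 1.0, 0.0, 0.0]
ft_force: [0.4, -0.5, -0.6]
grip_width: 0.445
grasp_force: 0.0
clock: 3.1
position: [0.371, 0.3751, 0.2313]
ee_rot: [-0.005, 1.0, 0.0, 0.0]
ft_force: [-0.1, 0.6, -0.4]
grip_width: 0.448
grasp_force: 0.0
clock: 4.1
position: [0.4229, 0.3084, 0.2313]
ee_rot: [-0.005, 1.0, 0.0, 0.0]
ft_force: [1.0, 0.4, 0.1]
grip_width: 0.45
grasp_force: 0.0
clock: 5.1
position: [0.4747, 0.2417, 0.2313]
ee_rot: [-0.005, 1.0, 0.0, 0.0]
ft_force: [0.2, 0.2, 0.1]
grip_width: 0.452
grasp_force: 0.0
[[-1.000e-02 -9.511e-01 -3.087e-01  3.946e-01]
 [ 1.000e+00 -9.700e-03 -2.400e-03  2.411e-01]
 [-7.000e-04 -3.087e-01  9.512e-01  3.738e-01]
 [ 0.000e+00  0.000e+00  0.000e+00  1.000e+00]]
[0.47553069 0.2404765  0.23130839] [-0.72483588  0.12473564  0.18629207  1.71557289 -0.02326054  1.30338087
  1.0458307 ] [[-1.    -0.009  0.   ]
 [-0.009  1.    -0.   ]
 [-0.    -0.    -1.   ]]
[249.11096184 176.53889136]
```

View pics/w1.png

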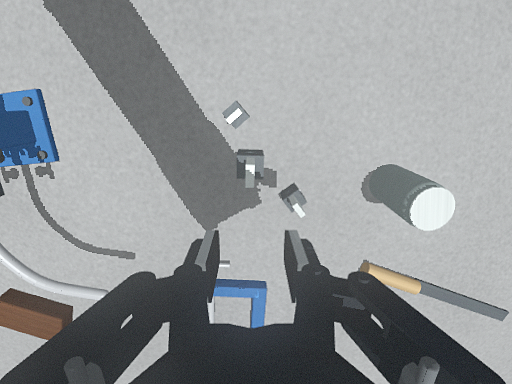

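The wrist view shows the tab at about (250,175), against a predicted (249,177). The rod arcs away at lower left. I'll refine the tab position once, in the numbers only.

```bash
python3 - <<'E'
from h import *
a=cv2.imread("pics/w1.png"); c=(manip.camera_params("wrist"),np.load("w1.npy"))
g=a[140:200,225:280].min(2)
print(g[0:60:3,8:48:2])
for t in (185,205,225):
    m=(g>t).astype(np.uint8); cs,_=cv2.findContours(m,0,1); k=max(cs,key=cv2.contourArea); r=cv2.boundingRect(k); print(t,r[0]+225,r[1]+140,r[2:],)
E
```

```text
[[188 184 182 187 187 191 188 190 186 185 186 187 187 185 185 190 187 186
  183 183]
 [190 179 182 188 185 184 181 185 186 182 183 183 181 183 186 192 188 189
  184 186]
 [187 184 186 189 187 185 185 186 190 186 184 185 182 180 185 187 182 179
  177 185]
 [176 188 185  92 121 124 127 118 153 155 150 155 151 177 169 186 184 181
  185 190]
 [131 105  93  82  93  87  98 100 116 113 102  90  89  88  84 157 187 182
  185 185]
 [114 114 114 118 112 111 106 105 109 102 103 102 106 100 101 108 194 188
  184 183]
 [117 114  92 135 130 133 131 153 150 150 150 130 134 131 134 140 186 181
  183 184]
 [119 111  78 124 139 124  89 155 149 152 152 128 132 131 130 138 185 181
  178 181]
 [113 108  82  87  83  85 130 188 184 177 166 121 131 130 133 140 177 180
  182 180]
 [106 116  80  84  86  85 162 251 248 253 255 111 130 134 130 143 173 175
  195 189]
 [113 111  77  82  82  87 102 138 186 255 252 116 132 133 135 124 116 120
  119 115]
 [114 112  78  84  79  85 113 152 146 176 239  65  84  91 135 125 116 115
  116 119]
 [108 113  81  79  85  78 118 152 154 150 149  70  89  81 122 118 117 117
  115 109]
 [116 117 112 115 113 107 135 152 151 151 154 101 106 100  98 109 115 115
  116 120]
 [113 111 110 114 115 113 139 154 149 154 148 117 119 155 109 115 114 114
  118 114]
 [111 111 118 115 109 116 132 148 148 149 149 112 146 183 183 145 142 151
  106 117]
 [113 111 115 115 114 110 110 105 111 113 109 114 124 164 183 182 178 179
  182 185]
 [114 110 119 110 110 115 111 109 109 114 108 112 127 145 189 184 185 180
  178 184]
 [109 112 107 112 110 109 116 112 112 115 118 115 108 197 184 181 175 182
  180 182]
 [106 103 111 106 108 111 112 109 109 113 108 115 118 114 187 183 180 180
  182 185]]
185 226 140 (26, 12)
205 246 164 (9, 10)
225 246 165 (9, 9)
```

```bash
python3 - <<'E'
from h import *
c=(manip.camera_params("wrist"),np.load("w1.npy"))
print(plane(c,(250.5,186.5),.091),plane(c,(250.5,158),.091), plane(c,(239.5,175),.047), plane(c,(264,164),.047),plane(c,(239,151),.047))
o=manip.get_obs();print(o["position"])
E
```

```text
[0.48218033 0.24092166] [0.45025816 0.24063113] [0.48076487 0.22688943] [0.46630859 0.25743605] [0.45034327 0.22637011]
[0.47553069 0.2404765  0.23130839]
```

```bash
python3 -m inch '[[[0.07,0,0.09],[0,0,0]],[[0.07,0,0.18],[0,0,0]],[[0.07,0,0.27],[0,0,0]],[[0.07,0,0.36],[0,0,0]],[[0.07,0,0.45],[0,0,0]],[[0.07,0,0.54],[0,0,0]],[[0.07,0,0.63],[0,0,0]],[[0.07,0,0.72],[0,0,0]],[[0.07,0,0.81],[0,0,0]],[[0.07,0,0.9],[0,0,0]]]' >/dev/null
python3 -m inch '[[[0,0,0.13],[0,0,0]],[[0,0,0.26],[0,0,0]],[[0,0,0.39],[0,0,0]],[[0,0,0.52],[0,0,0]],[[0,0,0.65],[0,0,0]],[[0,0,0.78],[0,0,0]],[[0,0,0.9],[0,0,0]],[[0,0,1],[0,0,0]],[[0,0,1],[0,0,0]],[[0,0,1],[0,0,0]]]'
python3 -m inch '[[[0,0,0.1],[0,0,0]],[[0,0,0.2],[0,0,0]],[[0,0,0.28],[0,0,0]],[[0,0,0.28],[0,0,0]],[[0,0,0.28],[0,0,0]],[[0,0,0.28],[0,0,0]],[[0,0,0.28],[0,0,0]],[[0,0,0.28],[0,0,0]],[[0,0,0.28],[0,0,0]],[[0,0,0.28],[0,0,0]]]'
python3 -m inch '[[[0,0,0],[0,0,0]],[[0,0,0],[0,0,0]],[[0,0,0],[0,0,0]],[[0,0,0],[0,0,0]],[[0,0,0],[0,0,0]],[[0,0,0],[0,0,0]],[[0,0,0],[0,0,0]],[[0,0,0],[0,0,0]],[[0,0,0],[0,0,0]],[[0,0,0],[0,0,0]]]' 0 80
```

```text
clock: 7.15
position: [0.4687, 0.2424, 0.0794]
ee_rot: [-0.005, 1.0, 0.0, 0.0]
ft_force: [0.7, 0.1, -0.5]
grip_width: 0.45
grasp_force: 0.0
clock: 8.15
position: [0.4687, 0.2424, 0.057]
ee_rot: [-0.005, 1.0, 0.0, 0.0]
ft_force: [0.2, -0.2, 0.2]
grip_width: 0.449
grasp_force: 0.0
clock: 9.15
position: [0.4686, 0.2423, 0.0568]
ee_rot: [-0.005, 1.0, -0.0, -0.0]
ft_force: [-0.7, -0.5, -0.5]
grip_width: 0.105
grasp_force: 79.2
```

```bash
python3 -m inch '[[[0,0,-0.3],[0,0,0]],[[-0.1,0,-0.6],[0,0,0]],[[-0.2,0,-0.94],[0,0,0.1]],[[-0.3,0,-0.94],[0,0,0.25]],[[-0.4,0,-0.94],[0,0,0.4]],[[-0.5,0,-0.94],[0,0,0.55]],[[-0.6,0,-0.94],[0,0,0.7]],[[-0.7,0,-0.94],[0,0,0.85]],[[-0.8,0,-0.94],[0,0,1]],[[-0.8,0,-0.94],[0,0,1]]]' >/dev/null
python3 -m inch '[[[-0.1,0,0],[0,0,0.15]],[[-0.2,0,0],[0,0,0.3]],[[-0.3,0,0],[0,0,0.45]],[[-0.4,0,0],[0,0,0.6]],[[-0.5,0,0],[0,0,0.75]],[[-0.6,0,0],[0,0,0.9]],[[-0.7,0,0],[0,0,1]],[[-0.8,0,0],[0,0,1]],[[-0.8,0,0],[0,0,1]],[[-0.8,0,0],[0,0,1]]]'
python3 - <<'E'
from h import *
a,c=cam("wrist"); save("w2.png",a); np.save("w2.npy",c[1])
o=manip.get_obs(); print(o["position"],o["joint_pos"],R.from_quat(o["ee_rot"]).as_matrix().round(3)); print(proj(c,[.6225,.0613,.105]))
E
```

```text
clock: 11.15
position: [0.5781, 0.1984, 0.132]
ee_rot: [0.702, 0.712, -0.0, -0.0]
ft_force: [-0.7, -0.0, -3.7]
grip_width: 0.11
grasp_force: 78.8
[0.57798003 0.19869008 0.13197227] [-0.76036155  0.3928542   0.44699685  1.64310811 -0.18303195  1.14754523
 -0.25423151] [[-0.013  1.    -0.   ]
 [ 1.     0.013  0.   ]
 [ 0.    -0.    -1.   ]]
[300.80869681 365.44017007]
```

View pics/w2.png

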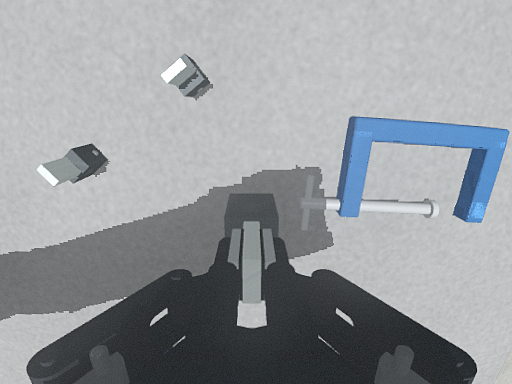

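The wrist view shows only the bushing held square and the clamp at right; the rod is hidden behind the gripper. I'll go up and over once so the wrist camera can survey the whole rod from close by.

```bash
for i in 1 2; do python3 -m inch '[[[-0.1,-0.03,-0.1],[0,0,0]],[[-0.2,-0.06,-0.2],[0,0,0]],[[-0.3,-0.09,-0.3],[0,0,0]],[[-0.4,-0.12,-0.4],[0,0,0]],[[-0.5,-0.15,-0.5],[0,0,0]],[[-0.6,-0.18,-0.6],[0,0,0]],[[-0.7,-0.2,-0.6],[0,0,0]],[[-0.8,-0.2,-0.6],[0,0,0]],[[-0.9,-0.2,-0.6],[0,0,0]],[[-1,-0.2,-0.6],[0,0,0]]]' >/dev/null; done
python3 -m inch '[[[-0.12,0,0],[0,0,0]],[[-0.24,0,0],[0,0,0]],[[-0.36,0,0],[0,0,0]],[[-0.48,0,0],[0,0,0]],[[-0.6,0,0],[0,0,0]],[[-0.72,0,0],[0,0,0]],[[-0.85,0,0],[0,0,0]],[[-0.85,0,0],[0,0,0]],[[-0.85,0,0],[0,0,0]],[[-0.85,0,0],[0,0,0]]]'
python3 - <<'E'
from h import *
a,c=cam("wrist"); save("w3.png",a); np.save("w3.npy",c[1])
o=manip.get_obs(); print(o["position"],o["joint_pos"]); print(proj(c,[.6225,.0613,.105]))
E
```

```text
clock: 14.2
position: [0.5488, -0.0294, 0.228]
ee_rot: [0.703, 0.711, 0.0, -0.0]
ft_force: [0.3, -0.5, -2.8]
grip_width: 0.108
grasp_force: 78.9
[ 0.5488293  -0.02937825  0.22803933] [-0.55542491  0.17632756  0.59610276  1.69638828 -0.10271516  1.30026929
  0.07252336]
[331.45916903  92.57871678]
```

View pics/w3.png

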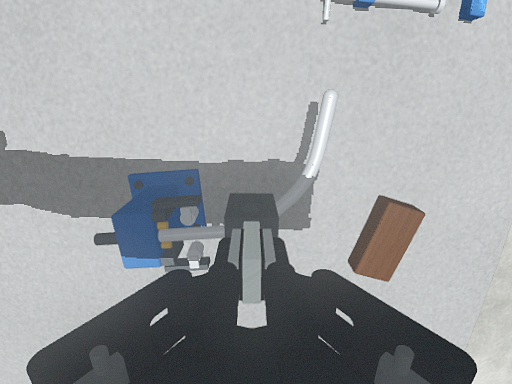

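The survey shows the tip at (331,91), matching the prediction of (331,93). The free end runs down to (278,212), the straight part from (224,230) to (158,236), and the bushing hides the middle of the bend. I'll get the edges by profile.

```bash
python3 - <<'E'
from h import *
g=cv2.GaussianBlur(cv2.imread("pics/w3.png",0),(3,3),0)
for r,l,h in [(86,318,346),(89,318,346),(92,318,346),(100,318,346),(115,314,342),(130,312,340),(145,306,336),(160,300,332),(172,296,326),(185,286,320),(195,280,314),(205,272,308)]: print("r",r,l,g[r,l:h])
for u in (165,175,185,195,205,212,218): print("c",u,222,g[222:250,u])
E
```

```text
r 86 318 [199 198 196 198 200 201 199 197 196 195 195 195 196 196 198 198 196 194
 194 196 198 199 200 200 198 197 199 200]
r 89 318 [199 199 199 199 200 202 201 198 195 191 188 190 193 193 191 190 192 196
 199 200 199 198 198 197 198 199 198 198]
r 92 318 [204 204 200 197 197 194 183 180 190 202 210 216 220 223 223 221 216 208
 199 194 195 197 200 201 202 202 201 201]
r 100 318 [205 202 201 190 175 181 200 209 215 223 237 250 255 250 238 227 219 211
 201 197 202 203 202 202 202 202 202 201]
r 115 314 [130 139 163 180 182 180 188 203 211 217 226 240 252 253 244 232 224 218
 207 195 193 197 201 202 202 201 200 200]
r 130 312 [138 169 190 183 179 192 205 212 219 230 245 253 250 239 227 220 212 201
 195 197 198 198 199 201 201 201 202 201]
r 145 306 [133 131 137 166 193 194 182 183 196 208 215 223 235 248 252 244 233 224
 217 207 198 200 204 205 205 205 205 204 201 199]
r 160 300 [128 126 125 135 162 188 193 185 180 189 203 212 218 228 241 251 250 240
 230 222 214 203 197 197 197 196 195 195 195 197 198 198]
r 172 296 [130 131 131 129 128 134 154 180 198 207 213 219 230 243 252 249 238 
[... 683 characters left out ...]
1 142 144 147 148 146 144 143 140
 125  99  81  78  80  80  80  79  80  79]
c 185 222 [141 141 132 110  94 105 125 136 139 140 143 146 148 147 144 141 137 144
 169 192 200 203 203 202 202 204 205 203]
c 195 222 [ 91  81  77  80  97 121 136 141 141 142 146 149 148 145 142 138 141 157
 168 154 137 134 136 136 135 135 135 137]
c 205 222 [ 93  92  91  98 117 133 139 140 141 144 148 151 148 143 140 139 149 173
 189 191 192 193 194 193 194 194 194 193]
c 212 222 [118 124 130 132 134 136 139 141 143 146 151 150 145 142 139 142 162 186
 196 196 194 193 193 193 194 194 195 195]
c 218 222 [117 117 120 126 133 138 141 141 143 148 153 150 145 141 138 146 174 196
 194 176 154 139 123 106  94  84  72  65]
```

```bash
python3 - <<'E'
from h import *
c=(manip.camera_params("wrist"),np.load("w3.npy"))
F=[(331.5,89.7),(329.7,100),(326,115),(323.2,130),(319.3,145),(315.2,160),(309.8,172),(301.4,185),(292.5,195)]
S=[(165,235),(175,234.2),(185,233.3),(195,232.2),(205,231.6),(218,230.7)]
for L in (F,S):
    P=np.array([plane(c,q,.105) for q in L]); d=np.diff(P,axis=0)
    print(np.c_[P.round(4),np.r_[np.degrees(np.arctan2(d[:,1],d[:,0])).round(1),0]])
    q=P[1:5] if L is F else P
    v=np.linalg.svd(q-q.mean(0))[2][0]; print("fit",q.mean(0),np.degrees(np.arctan2(v[1],v[0])))
o=manip.get_obs(); 
# pedestal foot corners at z=.012, column top z=.119
for q in [(129,174),(199,169),(206,265),(124,269)]: print(plane(c,q,.012).round(4))
E
```

```text
[[ 6.223e-01  6.390e-02 -9.540e+01]
 [ 6.214e-01  5.450e-02 -9.950e+01]
 [ 6.191e-01  4.060e-02 -9.590e+01]
 [ 6.176e-01  2.630e-02 -1.000e+02]
 [ 6.150e-01  1.160e-02 -1.007e+02]
 [ 6.121e-01 -3.600e-03 -1.098e+02]
 [ 6.076e-01 -1.620e-02 -1.188e+02]
 [ 5.999e-01 -3.020e-02 -1.279e+02]
 [ 5.913e-01 -4.130e-02  0.000e+00]]
fit [0.61827856 0.03325572] -98.26147422382219
[[ 0.4524 -0.09    6.    ]
 [ 0.4638 -0.0888  6.6   ]
 [ 0.475  -0.0875  7.8   ]
 [ 0.4863 -0.086   4.7   ]
 [ 0.4974 -0.0851  5.2   ]
 [ 0.5118 -0.0837  0.    ]]
fit [ 0.48111191 -0.08684662] 6.1394442314226625
[ 0.3767 -0.0449]
[ 0.4758 -0.0369]
[ 0.4788 -0.1904]
[ 0.3469 -0.2011]
```

```bash
python3 -m inch '[[[0.1,0.06,0.02],[0,0,0]],[[0.2,0.12,0.04],[0,0,0]],[[0.3,0.18,0.06],[0,0,0]],[[0.4,0.24,0.08],[0,0,0]],[[0.5,0.3,0.1],[0,0,0]],[[0.6,0.36,0.12],[0,0,0]],[[0.7,0.42,0.14],[0,0,0]],[[0.8,0.5,0.16],[0,0,0]],[[0.8,0.5,0.2],[0,0,0]],[[0.8,0.5,0.2],[0,0,0]]]' >/dev/null
python3 -m inch '[[[0.25,0.16,0],[0,0,0.05]],[[0.5,0.32,0],[0,0,0.1]],[[0.79,0.5,0],[0,0,0.19]],[[0.79,0.5,0.1],[0,0,0.19]],[[0.79,0.5,0.3],[0,0,0.19]],[[0.79,0.5,0.5],[0,0,0.19]],[[0.79,0.5,0.7],[0,0,0.19]],[[0.79,0.5,0.9],[0,0,0.19]],[[0.79,0.5,1],[0,0,0.19]],[[0.79,0.5,1],[0,0,0.19]]]'
cat > path.py <<'E'
from h import *
from scipy.interpolate import splprep,splev
import sys
P0=np.array([.6223,.0639]); t=lambda a:np.array([np.cos(np.radians(a)),np.sin(np.radians(a))])
pts=[P0+s*t(82.) for s in(.045,.03,.015,0,-.015,-.03,-.045)]
pts+=[(.6121,-.0036),(.6076,-.0162),(.6003,-.0302),(.5918,-.0413),(.5607,-.0679)]
pts+=[np.array([.4811,-.0868])+s*t(5.) for s in(.045,.03,.015,0,-.015,-.03)]
tck,_=splprep(np.array(pts).T,s=1.5e-5)
D=np.array(splev(np.linspace(0,1,4000),tck)).T
S=np.r_[0,np.cumsum(np.linalg.norm(np.diff(D,axis=0),axis=1))]-.045
G=np.gradient(D,axis=0); YAW=np.degrees(np.arctan2(-G[:,1],-G[:,0]))
def at(s): return np.array([np.interp(s,S,D[:,0]),np.interp(s,S,D[:,1])]),np.interp(s,S,YAW)
def pose():
    o=manip.get_obs(); M=R.from_quat(o["ee_rot"]).as_matrix(); return o["position"],np.degrees(np.arctan2(M[1,0],M[0,0])),o
E
python3 - <<'E'
from path import *
for s in np.arange(-.03,.25,.02): p,y=at(s); print(s.round(3),p.round(4),y.round(1))
p,y,o=pose(); a,b,c_=o["joint_pos"][[0,1,6]]; print(p,y,o["joint_pos"],o["ft_force"],o["torque"])
a,c=cam("wrist"); save("w4.png",a); np.save("w4.npy",c[1])
b,d=cam("scene"); save("s4.png",cv2.resize(b[140:240,190:330],None,fx=5,fy=5,interpolation=cv2.INTER_CUBIC))
E
```

```text
clock: 16.25
position: [0.6267, 0.0978, 0.1306]
ee_rot: [0.754, 0.656, -0.001, -0.0]
ft_force: [0.7, 0.4, -2.7]
grip_width: 0.106
grasp_force: 79.0
-0.03 [0.6259 0.093 ] 80.7
-0.01 [0.6232 0.0732] 83.7
0.01 [0.6212 0.0533] 84.1
0.03 [0.6189 0.0334] 82.5
0.05 [0.6157 0.0137] 78.7
0.07 [ 0.6108 -0.0057] 72.3
0.09 [ 0.6032 -0.0242] 62.6
0.11 [ 0.5922 -0.0408] 50.5
0.13 [ 0.5781 -0.055 ] 39.8
0.15 [ 0.5617 -0.0664] 30.5
0.17 [ 0.5438 -0.0753] 22.5
0.19 [ 0.5249 -0.0817] 15.1
0.21 [ 0.5053 -0.0857] 8.0
0.23 [ 0.4854 -0.0876] 3.1
0.25 [ 0.4654 -0.0882] 1.0
[0.62665978 0.0977541  0.13058777] 82.05135735321683 [-0.62863951  0.45936392  0.52912261  1.58060631 -0.24516598  1.17072725
 -0.18695421] [ 0.67671103  0.37649044 -2.67087026] [-0.00602399  0.01800985  0.00617544]
```

View pics/s4.png

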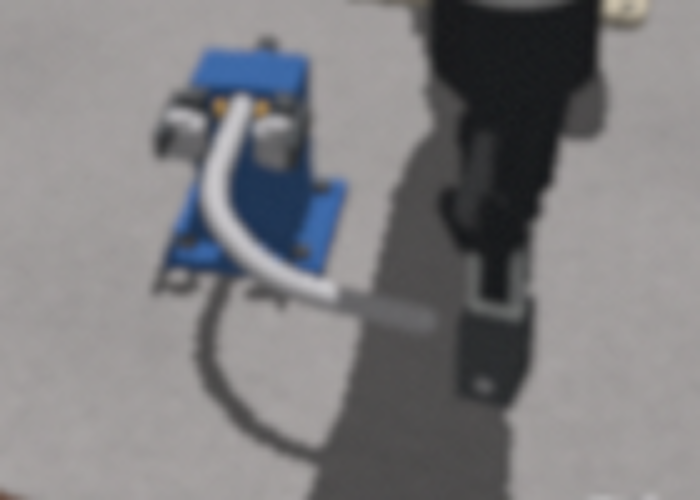

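The scene crop shows the bushing facing the rod's tip at crop (430,320), held square. I'll refit the path with straight ends and a free heading in the bend, then start it on.

```bash
cat > path.py <<'E'
from h import *
from scipy.optimize import least_squares
obs=np.array([(.6214,.0545),(.6191,.0406),(.6176,.0263),(.6150,.0116),(.6121,-.0036),(.6076,-.0162),(.5999,-.0302),(.5913,-.0413),
 (.5607,-.0679),(.5118,-.0837),(.4974,-.0851),(.4863,-.086),(.475,-.0875),(.4638,-.0888),(.4787,-.0888),(.5208,-.0845),(.5931,-.041),(.6122,-.012)])
S=np.arange(-.06,.30,.0005)
def curve(q):  # tip xy, a0, headings at quarters, bend length
    L=q[7]; Y=np.interp(S,[.055,.055+L/4,.055+L/2,.055+3*L/4,.055+L],[q[2],q[3],q[4],q[5],q[6]])
    d=-np.c_[np.cos(np.radians(Y)),np.sin(np.radians(Y))]*.0005
    P=np.cumsum(d,axis=0); return P-P[120]+q[:2],Y
def res(q):
    P,Y=curve(q); d=np.linalg.norm(obs[:,None]-P[None],axis=2).min(1)
    nom=np.linspace(q[2],q[6],5)
    return np.r_[d/.0012,(q[:2]-[.6223,.0639])/.001,(np.array(q[3:6])-nom[1:4])/3,(q[7]-.147)/.006,(q[6]-5)/1.2]
f=least_squares(res,[.6223,.0639,82,63,43,24,5,.147],diff_step=1e-4,x_scale=[.01,.01,5,5,5,5,5,.01])
D,YAW=curve(f.x)
def at(s): return np.array([np.interp(s,S,D[:,0]),np.interp(s,S,D[:,1])]),np.interp(s,S,YAW)
def pose():
    o=manip.get_obs(); M=R.from_quat(o["ee_rot"]).as_matrix(); return o["position"],np.degrees(np.arctan2(M[1,0],M[0,0])),o
def step(s1,off=0.,dyaw=0.,cmd=None,dz=0):  # from pose cmd (x,y,yaw) to path s1; off = shift to the left of outward tangent (m)
    p,y=at(s1); n=np.array([-np.sin(np.radians(y)),np.cos(np.radians(y))]); p=p+off*n; y+=dyaw
    x0,y0,a=cmd; d=p-[x0,y0]; c,s=np.cos(np.radians(a)),np.sin(np.radians(a))
    return np.round([(d@[c,s])/.08,(d@[s,-c])/.08,-(y-a)/45],3),p.round(4),round(y,1)
E
python3 - <<'E'
from path import *
print(f.x.round(4), (f.fun[:18]*1.2).round(1))
p,y,o=pose(); print(p,y)
for s in(-.02,-.01,0,.01,.02,.03): print(s,step(s,cmd=(.6267,.0978,82)))
E
```

```text
[6.22500e-01 6.40000e-02 8.24298e+01 6.05057e+01 4.27389e+01 2.57910e+01
 5.23560e+00 1.47100e-01] [0.2 0.3 0.2 0.5 0.4 0.4 0.5 0.9 0.8 0.7 0.6 0.7 0.3 0.2 1.4 1.1 0.4 2.3]
[0.62771679 0.09792081 0.13249409] 82.05481211258787
-0.02 (array([-0.175,  0.004, -0.01 ]), array([0.6251, 0.0839]), np.float64(82.4))
-0.01 (array([-0.3  ,  0.005, -0.01 ]), array([0.6238, 0.0739]), np.float64(82.4))
0 (array([-0.425,  0.006, -0.01 ]), array([0.6225, 0.064 ]), np.float64(82.4))
0.01 (array([-0.55 ,  0.007, -0.01 ]), array([0.6211, 0.0541]), np.float64(82.4))
0.02 (array([-0.675,  0.008, -0.01 ]), array([0.6198, 0.0442]), np.float64(82.4))
0.03 (array([-0.8  ,  0.009, -0.01 ]), array([0.6185, 0.0343]), np.float64(82.4))
```

```bash
python3 -m inch '[[[-0.04,0,0],[0,0,-0.01]],[[-0.08,0,0],[0,0,-0.01]],[[-0.12,0,0],[0,0,-0.01]],[[-0.16,0,0],[0,0,-0.01]],[[-0.19,0,0],[0,0,-0.01]],[[-0.21,0,0],[0,0,-0.01]],[[-0.22,0,0],[0,0,-0.01]],[[-0.23,0,0],[0,0,-0.01]],[[-0.24,0,0],[0,0,-0.01]],[[-0.25,0,0],[0,0,-0.01]]]'
python3 -m inch '[[[-0.01,0,0],[0,0,0]],[[-0.02,0,0],[0,0,0]],[[-0.03,0,0],[0,0,0]],[[-0.04,0,0],[0,0,0]],[[-0.05,0,0],[0,0,0]],[[-0.06,0,0],[0,0,0]],[[-0.07,0,0],[0,0,0]],[[-0.08,0,0],[0,0,0]],[[-0.08,0,0],[0,0,0]],[[-0.08,0,0],[0,0,0]]]'
python3 - <<'E'
from path import *
p,y,o=pose(); print(p,y,o["torque"])
b,d=cam("scene"); save("s5.png",cv2.resize(b[140:240,190:330],None,fx=5,fy=5,interpolation=cv2.INTER_CUBIC))
E
```

```text
clock: 17.35
position: [0.6247, 0.0782, 0.1321]
ee_rot: [0.752, 0.659, 0.0, -0.0]
ft_force: [0.0, -0.2, -2.6]
grip_width: 0.103
grasp_force: 79.0
clock: 18.35
position: [0.6239, 0.0719, 0.1321]
ee_rot: [0.752, 0.659, 0.0, -0.0]
ft_force: [-0.2, 0.6, -2.8]
grip_width: 0.103
grasp_force: 79.0
[0.62385699 0.07186218 0.13209354] 82.51114825058045 [-0.01630871 -0.03757175 -0.04410411]
```

View pics/s5.png

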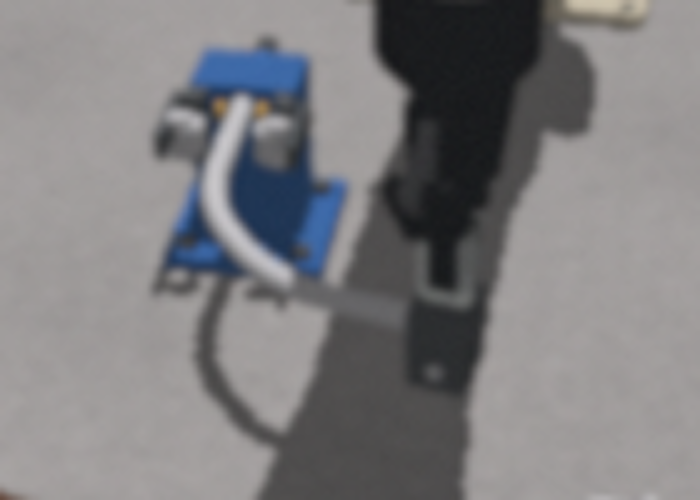

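The scene crop shows the rod end entering the bore at crop (405,310), with no force felt. I'll go on along the straight.

```bash
python3 -m inch '[[[-0.02,0,0],[0,0,0]],[[-0.05,0,0],[0,0,0]],[[-0.08,0,0],[0,0,0]],[[-0.11,0,0],[0,0,0]],[[-0.14,0,0],[0,0,0]],[[-0.17,0,0],[0,0,0]],[[-0.2,0,0],[0,0,0]],[[-0.22,0,0],[0,0,0]],[[-0.24,0,0],[0,0,0]],[[-0.25,0,0],[0,0,0]]]'
python3 - <<'E'
from path import *
p,y,o=pose(); print(p,y,o["torque"],o["ft_force"])
print(step(.03,cmd=(p[0],p[1],y)))
E
```

```text
clock: 19.4
position: [0.6212, 0.0518, 0.1321]
ee_rot: [0.752, 0.659, 0.0, 0.0]
ft_force: [0.3, -0.0, -3.2]
grip_width: 0.102
grasp_force: 79.0
[0.62123555 0.05180545 0.13210909] 82.50303085527804 [ 0.02122425  0.03043065 -0.00716885] [ 0.32719279 -0.02150804 -3.18866344]
(array([-0.221, -0.005,  0.002]), array([0.6185, 0.0343]), np.float64(82.4))
```

```bash
python3 -m inch '[[[-0.03,0,0],[0,0,0]],[[-0.06,0,0],[0,0,0]],[[-0.09,0,0],[0,0,0]],[[-0.12,0,0],[0,0,0]],[[-0.15,0,0],[0,0,0]],[[-0.18,0,0],[0,0,0]],[[-0.21,0,0],[0,0,0]],[[-0.24,0,0],[0,0,0]],[[-0.27,0,0],[0,0,0]],[[-0.3,0,0],[0,0,0]]]'
python3 - <<'E'
from path import *
p,y,o=pose(); print(p,y,o["torque"],o["ft_force"])
for s in (.04,.046,.05,.054,.06,.065): print(s,step(s,cmd=(p[0],p[1],y)))
E
```

```text
clock: 20.4
position: [0.6181, 0.028, 0.1321]
ee_rot: [0.752, 0.659, 0.0, -0.0]
ft_force: [0.5, 0.7, -2.6]
grip_width: 0.106
grasp_force: 79.0
[0.6180988  0.02803118 0.13210768] 82.51063865884228 [ 0.06490951  0.03672632 -0.004832  ] [ 0.51087643  0.71615225 -2.60630916]
0.04 (array([-0.047, -0.005,  0.002]), array([0.6172, 0.0244]), np.float64(82.4))
0.046 (array([-0.122, -0.005,  0.002]), array([0.6164, 0.0184]), np.float64(82.4))
0.05 (array([-0.172, -0.005,  0.002]), array([0.6159, 0.0145]), np.float64(82.4))
0.054 (array([-0.222, -0.005,  0.002]), array([0.6154, 0.0105]), np.float64(82.4))
0.06 (array([-0.297, -0.007,  0.068]), array([0.6144, 0.0046]), np.float64(79.4))
0.065 (array([-0.359, -0.013,  0.134]), array([ 6.134e-01, -3.000e-04]), np.float64(76.5))
```

```bash
cat >> path.py <<'E'
at0=at
def at(s):
    a=at0(s-.015)[0]; b=at0(s+.015)[0]; d=a-b
    return (a+b)/4+at0(s)[0]/2, np.degrees(np.arctan2(d[1],d[0]))
E
python3 - <<'E'
from path import *
for s in (.044,.05,.056,.062): print(s,step(s,cmd=(.6181,.0280,82.5)))
E
```

```text
0.044 (array([-0.096, -0.006,  0.006]), array([0.6166, 0.0204]), np.float64(82.3))
0.05 (array([-0.171, -0.007,  0.025]), array([0.6157, 0.0145]), np.float64(81.4))
0.056 (array([-0.246, -0.01 ,  0.06 ]), array([0.6147, 0.0086]), np.float64(79.8))
0.062 (array([-0.321, -0.015,  0.111]), array([0.6135, 0.0027]), np.float64(77.5))
```

```bash
python3 -m inch '[[[-0.03,-0.002,0],[0,0,0]],[[-0.06,-0.004,0],[0,0,0]],[[-0.09,-0.006,0],[0,0,0.005]],[[-0.12,-0.006,0],[0,0,0.01]],[[-0.15,-0.007,0],[0,0,0.02]],[[-0.17,-0.007,0],[0,0,0.025]],[[-0.19,-0.008,0],[0,0,0.035]],[[-0.21,-0.009,0],[0,0,0.045]],[[-0.23,-0.01,0],[0,0,0.055]],[[-0.25,-0.01,0],[0,0,0.06]]]'
python3 - <<'E'
from path import *
p,y,o=pose(); print(p,y,o["torque"],o["ft_force"])
for s in (.062,.067,.072,.077): print(s,step(s,cmd=(p[0],p[1],y)))
E
```

```text
clock: 21.4
position: [0.6147, 0.0084, 0.1321]
ee_rot: [0.767, 0.641, 0.0, -0.0]
ft_force: [0.2, -0.2, -2.9]
grip_width: 0.108
grasp_force: 79.0
[0.61467081 0.00837928 0.13208375] 79.78150538257569 [-0.01064455  0.02270333 -0.01641295] [ 0.24655833 -0.2462805  -2.86889764]
0.062 (array([-0.072, -0.001,  0.05 ]), array([0.6135, 0.0027]), np.float64(77.5))
0.067 (array([-0.134, -0.006,  0.105]), array([ 0.6123, -0.0021]), np.float64(75.1))
0.072 (array([-0.196, -0.013,  0.17 ]), array([ 0.6109, -0.0069]), np.float64(72.1))
0.077 (array([-0.257, -0.022,  0.236]), array([ 0.6093, -0.0116]), np.float64(69.2))
```

```bash
python3 -m inch '[[[-0.02,0,0],[0,0,0.012]],[[-0.04,0,0],[0,0,0.025]],[[-0.06,-0.001,0],[0,0,0.04]],[[-0.08,-0.002,0],[0,0,0.057]],[[-0.1,-0.003,0],[0,0,0.075]],[[-0.12,-0.005,0],[0,0,0.093]],[[-0.14,-0.007,0],[0,0,0.11]],[[-0.16,-0.009,0],[0,0,0.13]],[[-0.18,-0.011,0],[0,0,0.15]],[[-0.196,-0.013,0],[0,0,0.17]]]'
python3 - <<'E'
from path import *
p,y,o=pose(); print(p,y,o["torque"],o["ft_force"])
for s in (.077,.082,.087,.092): print(s,step(s,cmd=(p[0],p[1],y)))
E
```

```text
clock: 22.4
position: [0.6108, -0.0069, 0.1321]
ee_rot: [0.809, 0.588, 0.0, -0.0]
ft_force: [-0.0, -1.0, -3.1]
grip_width: 0.103
grasp_force: 79.1
[ 0.6108474  -0.00690544  0.13206948] 72.07825168918248 [ 0.11334849  0.01409626 -0.04942137] [-0.02460899 -0.98039975 -3.09602138]
0.077 (array([-0.061, -0.001,  0.065]), array([ 0.6093, -0.0116]), np.float64(69.2))
0.082 (array([-0.123, -0.006,  0.13 ]), array([ 0.6074, -0.0162]), np.float64(66.2))
0.087 (array([-0.185, -0.013,  0.193]), array([ 0.6053, -0.0207]), np.float64(63.4))
0.092 (array([-0.246, -0.024,  0.253]), array([ 0.6029, -0.025 ]), np.float64(60.7))
```

```bash
python3 -m inch '[[[-0.02,0,0],[0,0,0.02]],[[-0.04,0,0],[0,0,0.042]],[[-0.06,-0.001,0],[0,0,0.065]],[[-0.08,-0.002,0],[0,0,0.085]],[[-0.1,-0.004,0],[0,0,0.106]],[[-0.12,-0.006,0],[0,0,0.127]],[[-0.14,-0.008,0],[0,0,0.147]],[[-0.16,-0.01,0],[0,0,0.167]],[[-0.175,-0.012,0],[0,0,0.183]],[[-0.185,-0.013,0],[0,0,0.193]]]'
python3 - <<'E'
from path import *
p,y,o=pose(); print(p,y,o["torque"],o["ft_force"])
for s in (.092,.097,.102,.107): print(s,step(s,cmd=(p[0],p[1],y)))
E
```

```text
clock: 23.4
position: [0.6053, -0.0206, 0.1321]
ee_rot: [0.851, 0.526, -0.0, -0.0]
ft_force: [0.7, -0.1, -3.1]
grip_width: 0.104
grasp_force: 79.1
[ 0.60531428 -0.02062995  0.13206333] 63.42373416731722 [-0.02817707  0.00987606  0.02285346] [ 0.692096   -0.08571143 -3.05273401]
0.092 (array([-0.063, -0.002,  0.061]), array([ 0.6029, -0.025 ]), np.float64(60.7))
0.097 (array([-0.125, -0.006,  0.12 ]), array([ 0.6004, -0.0293]), np.float64(58.0))
0.102 (array([-0.187, -0.013,  0.176]), array([ 0.5977, -0.0335]), np.float64(55.5))
0.107 (array([-0.248, -0.023,  0.231]), array([ 0.5948, -0.0375]), np.float64(53.0))
```

```bash
python3 -m inch '[[[-0.02,0,0],[0,0,0.02]],[[-0.04,-0.001,0],[0,0,0.04]],[[-0.06,-0.002,0],[0,0,0.058]],[[-0.08,-0.003,0],[0,0,0.078]],[[-0.1,-0.004,0],[0,0,0.097]],[[-0.12,-0.006,0],[0,0,0.115]],[[-0.14,-0.008,0],[0,0,0.133]],[[-0.16,-0.01,0],[0,0,0.152]],[[-0.175,-0.012,0],[0,0,0.166]],[[-0.187,-0.013,0],[0,0,0.176]]]'
python3 - <<'E'
from path import *
p,y,o=pose(); print(p,y,o["torque"],o["ft_force"])
for s in (.107,.112,.117,.122): print(s,step(s,cmd=(p[0],p[1],y)))
E
```

```text
clock: 24.4
position: [0.5977, -0.0335, 0.1321]
ee_rot: [0.885, 0.466, 0.0, -0.0]
ft_force: [1.0, 0.4, -3.7]
grip_width: 0.106
grasp_force: 79.1
[ 0.5977058  -0.03354607  0.13209443] 55.50413239936843 [ 0.0372158  -0.00766862  0.03368634] [ 1.0076105   0.36101913 -3.67842667]
0.107 (array([-0.062, -0.002,  0.055]), array([ 0.5948, -0.0375]), np.float64(53.0))
0.112 (array([-0.124, -0.006,  0.109]), array([ 0.5917, -0.0415]), np.float64(50.6))
0.117 (array([-0.186, -0.012,  0.162]), array([ 0.5885, -0.0452]), np.float64(48.2))
0.122 (array([-0.247, -0.022,  0.215]), array([ 0.5851, -0.0489]), np.float64(45.8))
```

```bash
python3 -m inch '[[[-0.02,0,0],[0,0,0.018]],[[-0.04,-0.001,0],[0,0,0.036]],[[-0.06,-0.002,0],[0,0,0.054]],[[-0.08,-0.003,0],[0,0,0.071]],[[-0.1,-0.004,0],[0,0,0.088]],[[-0.12,-0.006,0],[0,0,0.106]],[[-0.135,-0.007,0],[0,0,0.119]],[[-0.15,-0.009,0],[0,0,0.131]],[[-0.165,-0.01,0],[0,0,0.144]],[[-0.186,-0.012,0],[0,0,0.162]]]'
python3 - <<'E'
from path import *
p,y,o=pose(); print(p,y,o["torque"],o["ft_force"])
for s in (.122,.127,.132,.137): print(s,step(s,cmd=(p[0],p[1],y)))
E
```

```text
clock: 25.4
position: [0.5885, -0.0452, 0.1321]
ee_rot: [0.913, 0.408, 0.0, -0.0]
ft_force: [-0.1, 0.6, -2.4]
grip_width: 0.108
grasp_force: 79.1
[ 0.58853158 -0.04518826  0.13209118] 48.21659728035486 [ 2.12057696e-02  2.70516745e-05 -4.14556160e-02] [-0.1368902   0.61199166 -2.37254592]
0.122 (array([-0.063, -0.001,  0.053]), array([ 0.5851, -0.0489]), np.float64(45.8))
0.127 (array([-0.125, -0.005,  0.106]), array([ 0.5815, -0.0524]), np.float64(43.4))
0.132 (array([-0.187, -0.012,  0.158]), array([ 0.5778, -0.0557]), np.float64(41.1))
0.137 (array([-0.249, -0.021,  0.21 ]), array([ 0.574 , -0.0589]), np.float64(38.7))
```

```bash
python3 -m inch '[[[-0.015,0,0],[0,0,0.013]],[[-0.03,0,0],[0,0,0.026]],[[-0.045,-0.001,0],[0,0,0.039]],[[-0.06,-0.001,0],[0,0,0.051]],[[-0.075,-0.002,0],[0,0,0.064]],[[-0.09,-0.003,0],[0,0,0.077]],[[-0.105,-0.004,0],[0,0,0.09]],[[-0.12,-0.005,0],[0,0,0.102]],[[-0.135,-0.006,0],[0,0,0.114]],[[-0.15,-0.008,0],[0,0,0.127]]]'
python3 - <<'E'
from path import *
p,y,o=pose(); print(p,y,o["torque"],o["ft_force"])
for s in (.134,.139,.144): print(s,step(s,cmd=(p[0],p[1],y)))
E
```

```text
clock: 26.4
position: [0.5801, -0.0538, 0.1321]
ee_rot: [0.932, 0.362, 0.0, -0.0]
ft_force: [-0.1, 0.0, -1.6]
grip_width: 0.106
grasp_force: 79.0
[ 0.58005049 -0.05376645  0.13210639] 42.50300230702417 [-0.03809845 -0.02421246 -0.00282499] [-0.14838298  0.03322135 -1.62155036]
0.134 (array([-0.062, -0.001,  0.052]), array([ 0.5763, -0.057 ]), np.float64(40.1))
0.139 (array([-0.124, -0.005,  0.104]), array([ 0.5725, -0.0602]), np.float64(37.8))
0.144 (array([-0.186, -0.011,  0.155]), array([ 0.5685, -0.0631]), np.float64(35.5))
```

```bash
python3 -m inch '[[[-0.015,0,0],[0,0,0.013]],[[-0.03,0,0],[0,0,0.026]],[[-0.045,0,0],[0,0,0.039]],[[-0.06,-0.001,0],[0,0,0.051]],[[-0.075,-0.002,0],[0,0,0.064]],[[-0.09,-0.003,0],[0,0,0.077]],[[-0.105,-0.004,0],[0,0,0.09]],[[-0.12,-0.005,0],[0,0,0.101]],[[-0.135,-0.006,0],[0,0,0.113]],[[-0.15,-0.007,0],[0,0,0.126]]]'
python3 - <<'E'
from path import *
p,y,o=pose(); print(p,y,o["torque"],o["ft_force"])
for s in (.146,.151,.156): print(s,step(s,cmd=(p[0],p[1],y)))
E
```

```text
clock: 27.4
position: [0.5708, -0.0615, 0.1321]
ee_rot: [0.949, 0.316, 0.0, -0.0]
ft_force: [-0.2, 0.3, -2.4]
grip_width: 0.102
grasp_force: 79.0
[ 0.57079364 -0.06146839  0.13208373] 36.830880042196256 [0.02347354 0.00451618 0.0336407 ] [-0.22569397  0.2501548  -2.43461766]
0.146 (array([-0.061, -0.001,  0.05 ]), array([ 0.5668, -0.0643]), np.float64(34.6))
0.151 (array([-0.123, -0.005,  0.101]), array([ 0.5627, -0.067 ]), np.float64(32.3))
0.156 (array([-0.185, -0.011,  0.154]), array([ 0.5584, -0.0696]), np.float64(29.9))
```

```bash
python3 -m inch '[[[-0.015,0,0],[0,0,0.012]],[[-0.03,0,0],[0,0,0.025]],[[-0.045,0,0],[0,0,0.037]],[[-0.06,-0.001,0],[0,0,0.05]],[[-0.075,-0.002,0],[0,0,0.062]],[[-0.09,-0.003,0],[0,0,0.074]],[[-0.105,-0.004,0],[0,0,0.086]],[[-0.12,-0.005,0],[0,0,0.099]],[[-0.135,-0.006,0],[0,0,0.111]],[[-0.15,-0.007,0],[0,0,0.124]]]'
python3 - <<'E'
from path import *
p,y,o=pose(); print(p,y,o["torque"],o["ft_force"])
for s in (.158,.163,.168): print(s,step(s,cmd=(p[0],p[1],y)))
E
```

```text
clock: 28.4
position: [0.5609, -0.0682, 0.1321]
ee_rot: [0.963, 0.269, 0.0, -0.0]
ft_force: [-0.2, 0.5, -2.9]
grip_width: 0.104
grasp_force: 79.1
[ 0.56085689 -0.0682494   0.132094  ] 31.248401720542542 [ 0.00716566 -0.01027329 -0.01473923] [-0.19754741  0.53467192 -2.91926382]
0.158 (array([-0.06 , -0.002,  0.051]), array([ 0.5567, -0.0706]), np.float64(29.0))
0.163 (array([-0.122, -0.006,  0.106]), array([ 0.5523, -0.0729]), np.float64(26.5))
0.168 (array([-0.184, -0.013,  0.163]), array([ 0.5478, -0.075 ]), np.float64(23.9))
```

```bash
python3 -m inch '[[[-0.015,0,0],[0,0,0.012]],[[-0.03,0,0],[0,0,0.025]],[[-0.045,-0.001,0],[0,0,0.038]],[[-0.06,-0.002,0],[0,0,0.051]],[[-0.075,-0.003,0],[0,0,0.064]],[[-0.09,-0.004,0],[0,0,0.077]],[[-0.105,-0.005,0],[0,0,0.091]],[[-0.12,-0.006,0],[0,0,0.104]],[[-0.135,-0.007,0],[0,0,0.118]],[[-0.15,-0.009,0],[0,0,0.132]]]'
python3 - <<'E'
from path import *
p,y,o=pose(); print(p,y,o["torque"],o["ft_force"])
for s in (.17,.175,.18): print(s,step(s,cmd=(p[0],p[1],y)))
E
```

```text
clock: 29.4
position: [0.5502, -0.0739, 0.1321]
ee_rot: [0.976, 0.219, 0.0, -0.0]
ft_force: [0.2, -0.5, -2.8]
grip_width: 0.105
grasp_force: 79.1
[ 0.55022037 -0.0738633   0.13209826] 25.303018258195806 [ 0.02967317  0.01378976 -0.02899128] [ 0.19658272 -0.51095258 -2.83301462]
0.17 (array([-0.059, -0.001,  0.054]), array([ 0.5459, -0.0758]), np.float64(22.9))
0.175 (array([-0.121, -0.005,  0.113]), array([ 0.5413, -0.0776]), np.float64(20.2))
0.18 (array([-0.183, -0.012,  0.174]), array([ 0.5366, -0.0792]), np.float64(17.5))
```

```bash
python3 -m inch '[[[-0.015,0,0],[0,0,0.013]],[[-0.03,0,0],[0,0,0.027]],[[-0.045,-0.001,0],[0,0,0.041]],[[-0.06,-0.001,0],[0,0,0.055]],[[-0.075,-0.002,0],[0,0,0.069]],[[-0.09,-0.003,0],[0,0,0.083]],[[-0.105,-0.004,0],[0,0,0.098]],[[-0.12,-0.005,0],[0,0,0.112]],[[-0.135,-0.006,0],[0,0,0.127]],[[-0.15,-0.008,0],[0,0,0.141]]]'
python3 - <<'E'
from path import *
p,y,o=pose(); print(p,y,o["torque"],o["ft_force"])
for s in (.182,.187,.192): print(s,step(s,cmd=(p[0],p[1],y)))
E
```

```text
clock: 30.4
position: [0.5391, -0.0784, 0.1321]
ee_rot: [0.986, 0.165, 0.0, -0.0]
ft_force: [0.4, -0.3, -2.5]
grip_width: 0.106
grasp_force: 79.1
[ 0.53912352 -0.07837638  0.13211148] 18.96082780598348 [ 0.00394481  0.00152359 -0.02020328] [ 0.39271185 -0.3203177  -2.48845107]
0.182 (array([-0.058, -0.001,  0.058]), array([ 0.5347, -0.0798]), np.float64(16.3))
0.187 (array([-0.12 , -0.006,  0.12 ]), array([ 0.5299, -0.0811]), np.float64(13.5))
0.192 (array([-0.182, -0.013,  0.177]), array([ 0.525 , -0.0822]), np.float64(11.0))
```

```bash
python3 -m inch '[[[-0.015,0,0],[0,0,0.014]],[[-0.03,0,0],[0,0,0.029]],[[-0.045,-0.001,0],[0,0,0.044]],[[-0.06,-0.001,0],[0,0,0.06]],[[-0.075,-0.002,0],[0,0,0.075]],[[-0.09,-0.003,0],[0,0,0.09]],[[-0.105,-0.004,0],[0,0,0.105]],[[-0.12,-0.006,0],[0,0,0.12]],[[-0.135,-0.007,0],[0,0,0.134]],[[-0.15,-0.009,0],[0,0,0.149]]]'
python3 - <<'E'
from path import *
p,y,o=pose(); print(p,y,o["torque"],o["ft_force"])
for s in (.194,.199,.204,.21,.217): print(s,step(s,cmd=(p[0],p[1],y)))
E
```

```text
clock: 31.4
position: [0.5275, -0.0816, 0.1321]
ee_rot: [0.994, 0.107, 0.0, -0.0]
ft_force: [-0.3, -1.2, -2.3]
grip_width: 0.105
grasp_force: 79.1
[ 0.52753681 -0.0815976   0.1320907 ] 12.255653652905988 [-0.03599391 -0.03808515 -0.03207471] [-0.33484682 -1.19083643 -2.25641063]
0.194 (array([-0.057, -0.   ,  0.048]), array([ 0.5231, -0.0825]), np.float64(10.1))
0.199 (array([-0.119, -0.003,  0.09 ]), array([ 0.5182, -0.0834]), np.float64(8.2))
0.204 (array([-0.181, -0.008,  0.122]), array([ 0.5132, -0.084 ]), np.float64(6.8))
0.21 (array([-0.256, -0.016,  0.146]), array([ 0.5073, -0.0847]), np.float64(5.7))
0.217 (array([-0.343, -0.026,  0.156]), array([ 0.5003, -0.0854]), np.float64(5.2))
```

```bash
python3 -m inch '[[[-0.015,0,0],[0,0,0.012]],[[-0.03,0,0],[0,0,0.024]],[[-0.045,0,0],[0,0,0.036]],[[-0.06,0,0],[0,0,0.05]],[[-0.075,0,0],[0,0,0.06]],[[-0.09,-0.001,0],[0,0,0.07]],[[-0.105,-0.002,0],[0,0,0.08]],[[-0.12,-0.003,0],[0,0,0.09]],[[-0.135,-0.004,0],[0,0,0.1]],[[-0.15,-0.005,0],[0,0,0.108]]]'
python3 - <<'E'
from path import *
p,y,o=pose(); print(p,y,o["torque"],o["ft_force"])
for s in (.206,.211,.216,.22): print(s,step(s,cmd=(p[0],p[1],y)))
b,d=cam("scene"); save("s6.png",cv2.resize(b[130:210,200:300],None,fx=6,fy=6,interpolation=cv2.INTER_CUBIC))
E
```

```text
clock: 32.4
position: [0.5157, -0.0837, 0.1321]
ee_rot: [0.998, 0.065, 0.0, -0.0]
ft_force: [0.4, -0.1, -1.9]
grip_width: 0.102
grasp_force: 79.1
[ 0.51570089 -0.08373144  0.13208125] 7.415179183604583 [ 0.03400175 -0.02084907  0.01362378] [ 0.39362033 -0.12238432 -1.87461596]
0.206 (array([-0.056, -0.001,  0.024]), array([ 0.5112, -0.0843]), np.float64(6.3))
0.211 (array([-0.119, -0.002,  0.041]), array([ 0.5063, -0.0848]), np.float64(5.6))
0.216 (array([-0.181, -0.004,  0.048]), array([ 0.5013, -0.0853]), np.float64(5.2))
0.22 (array([-0.231, -0.005,  0.048]), array([ 0.4973, -0.0857]), np.float64(5.2))
```

```bash
python3 -m inch '[[[-0.012,0,0],[0,0,0.005]],[[-0.024,0,0],[0,0,0.01]],[[-0.036,0,0],[0,0,0.015]],[[-0.048,0,0],[0,0,0.02]],[[-0.06,-0.001,0],[0,0,0.025]],[[-0.072,-0.001,0],[0,0,0.03]],[[-0.084,-0.001,0],[0,0,0.033]],[[-0.096,-0.002,0],[0,0,0.036]],[[-0.108,-0.002,0],[0,0,0.039]],[[-0.12,-0.002,0],[0,0,0.042]]]'
python3 - <<'E'
from path import *
p,y,o=pose(); print(p,y,o["torque"],o["ft_force"])
for s in (.214,.217,.22,.225,.23,.24,.25): print(s,step(s,cmd=(p[0],p[1],y)))
E
```

```text
clock: 33.45
position: [0.5069, -0.0852, 0.1324]
ee_rot: [0.999, 0.048, 0.001, 0.0]
ft_force: [4.9, -1.4, -4.8]
grip_width: 0.105
grasp_force: 78.8
[ 0.50688669 -0.08517962  0.13237037] 5.539037491499282 [-0.46506543 -1.24589575  0.03765652] [ 4.89188029 -1.37189451 -4.80245087]
0.214 (array([-0.045, -0.005,  0.005]), array([ 0.5033, -0.0851]), np.float64(5.3))
0.217 (array([-0.082, -0.005,  0.007]), array([ 0.5003, -0.0854]), np.float64(5.2))
0.22 (array([-0.12 , -0.005,  0.007]), array([ 0.4973, -0.0857]), np.float64(5.2))
0.225 (array([-0.182, -0.006,  0.007]), array([ 0.4923, -0.0861]), np.float64(5.2))
0.23 (array([-0.245, -0.006,  0.007]), array([ 0.4873, -0.0866]), np.float64(5.2))
0.24 (array([-0.37 , -0.007,  0.007]), array([ 0.4774, -0.0875]), np.float64(5.2))
0.25 (array([-0.495, -0.007,  0.007]), array([ 0.4674, -0.0884]), np.float64(5.2))
```

```bash
python3 -m inch '[[[-0.01,0.002,0],[0,0,0.002]],[[-0.02,0.004,0],[0,0,0.004]],[[-0.03,0.005,0],[0,0,0.005]],[[-0.04,0.005,0],[0,0,0.005]],[[-0.05,0.005,0],[0,0,0.005]],[[-0.06,0.005,0],[0,0,0.005]],[[-0.07,0.005,0],[0,0,0.005]],[[-0.08,0.005,0],[0,0,0.005]],[[-0.09,0.005,0],[0,0,0.005]],[[-0.1,0.005,0],[0,0,0.005]]]'
python3 - <<'E'
from path import *
p,y,o=pose(); print(p,y,o["torque"],o["ft_force"],R.from_quat(o["ee_rot"]).as_matrix().round(3)[:,2])
print(step(.24,cmd=(p[0],p[1],y)))
E
```

```text
clock: 34.45
position: [0.4983, -0.086, 0.1321]
ee_rot: [0.999, 0.047, 0.0, -0.0]
ft_force: [0.1, 0.3, 0.6]
grip_width: 0.105
grasp_force: 79.5
[ 0.49827855 -0.08601498  0.13214515] 5.331543987709464 [ 0.02687298 -0.13215593  0.00078202] [0.11141211 0.31901376 0.64470323] [ 0.  0. -1.]
(array([-0.262, -0.006,  0.002]), array([ 0.4774, -0.0875]), np.float64(5.2))
```

```bash
python3 -m inch '[[[-0.02,0,0],[0,0,0.001]],[[-0.04,0,0],[0,0,0.002]],[[-0.06,0,0],[0,0,0.002]],[[-0.08,-0.001,0],[0,0,0.002]],[[-0.1,-0.002,0],[0,0,0.002]],[[-0.12,-0.002,0],[0,0,0.002]],[[-0.14,-0.003,0],[0,0,0.002]],[[-0.16,-0.003,0],[0,0,0.002]],[[-0.18,-0.004,0],[0,0,0.002]],[[-0.2,-0.004,0],[0,0,0.002]]]'
python3 - <<'E'
from path import *
p,y,o=pose(); print(p,y,o["torque"],o["ft_force"],R.from_quat(o["ee_rot"]).as_matrix().round(3)[:,2])
E
```

```text
clock: 35.45
position: [0.4823, -0.0872, 0.1321]
ee_rot: [0.999, 0.046, 0.0, -0.0]
ft_force: [0.2, -0.4, 1.3]
grip_width: 0.104
grasp_force: 79.7
[ 0.48228983 -0.08715742  0.13211215] 5.244119440646596 [-0.03475613 -0.17319832  0.00690396] [ 0.21503512 -0.4085596   1.32096334] [ 0.  0. -1.]
```

```bash
python3 -m inch '[[[-0.013,0,-0.002],[0,0,0]],[[-0.026,0,-0.005],[0,0,0]],[[-0.039,0,-0.005],[0,0,0]],[[-0.052,-0.001,-0.005],[0,0,0]],[[-0.065,-0.001,-0.005],[0,0,0]],[[-0.078,-0.001,-0.005],[0,0,0]],[[-0.091,-0.001,-0.005],[0,0,0]],[[-0.104,-0.002,-0.005],[0,0,0]],[[-0.117,-0.002,-0.005],[0,0,0]],[[-0.13,-0.002,-0.005],[0,0,0]]]'
python3 - <<'E'
from path import *
p,y,o=pose(); print(p,y,o["torque"],o["ft_force"])
E
```

```text
clock: 36.45
position: [0.4732, -0.0878, 0.1328]
ee_rot: [0.999, 0.046, 0.001, 0.0]
ft_force: [7.5, 0.3, -9.1]
grip_width: 0.109
grasp_force: 78.1
[ 0.4732293  -0.08779283  0.13279125] 5.261548767157406 [-0.0247505  -1.8655049  -0.05244628] [ 7.46786922  0.30359292 -9.12632589]
```

```bash
python3 -m inch '[[[-0.007,0,0.002],[0,0,0]],[[-0.014,0,0.005],[0,0,0]],[[-0.021,0,0.005],[0,0,0]],[[-0.028,0,0.005],[0,0,0]],[[-0.035,0,0.005],[0,0,0]],[[-0.042,-0.001,0.005],[0,0,0]],[[-0.05,-0.001,0.005],[0,0,0]],[[-0.058,-0.001,0.005],[0,0,0]],[[-0.066,-0.001,0.005],[0,0,0]],[[-0.075,-0.001,0.005],[0,0,0]]]'
python3 - <<'E'
from path import *
p,y,o=pose(); print(p,y,o["torque"],o["ft_force"])
E
```

```text
clock: 37.45
position: [0.4689, -0.0882, 0.1331]
ee_rot: [0.999, 0.046, 0.003, 0.0]
ft_force: [14.2, 0.8, -10.7]
grip_width: 0.103
grasp_force: 78.0
[ 0.46894386 -0.08816757  0.13311637] 5.27460671639998 [ 0.11360577 -3.56764595 -0.03943702] [ 14.20697948   0.75458457 -10.66992875]
```

```bash
python3 -m inch '[[[-0.006,0,0.004],[0,0,0]],[[-0.012,0,0.008],[0,0,0]],[[-0.018,0,0.012],[0,0,0]],[[-0.024,0,0.014],[0,0,0]],[[-0.03,0,0.014],[0,0,0]],[[-0.036,0,0.014],[0,0,0]],[[-0.042,-0.001,0.014],[0,0,0]],[[-0.048,-0.001,0.014],[0,0,0]],[[-0.054,-0.001,0.014],[0,0,0]],[[-0.06,-0.001,0.014],[0,0,0]]]'
python3 - <<'E'
from path import *
p,y,o=pose(); print(p,y,o["torque"],o["ft_force"])
E
```

```text
clock: 38.45
position: [0.4651, -0.0885, 0.133]
ee_rot: [0.999, 0.046, 0.004, 0.0]
ft_force: [12.6, 0.7, -2.1]
grip_width: 0.103
grasp_force: 79.6
[ 0.46509332 -0.08852388  0.13295221] 5.275588792888269 [ 0.21671992 -3.19943885 -0.05722601] [12.55482046  0.67333556 -2.1395071 ]
```

```bash
python3 -m inch '[[[-0.004,0,0],[0,0,0]],[[-0.008,0,0],[0,0,0]],[[-0.012,0,0],[0,0,0]],[[-0.016,0,0],[0,0,0]],[[-0.02,0,0],[0,0,0]],[[-0.024,0,0],[0,0,0]],[[-0.028,0,0],[0,0,0]],[[-0.032,0,0],[0,0,0]],[[-0.036,0,0],[0,0,0]],[[-0.04,0,0],[0,0,0]]]'
python3 - <<'E'
from path import *
p,y,o=pose(); print(p,y,o["torque"],o["ft_force"])
E
```

```text
clock: 39.45
position: [0.464, -0.0886, 0.1333]
ee_rot: [0.999, 0.046, 0.007, 0.0]
ft_force: [25.9, 0.7, -14.3]
grip_width: 0.102
grasp_force: 77.6
[ 0.46399139 -0.08855171  0.13325379] 5.3051811173973045 [ 0.33955706 -5.75653321 -0.10595847] [ 25.93394613   0.72325528 -14.2795676 ]
```

```bash
python3 -m inch '[[[0.006,0,0],[0,0,0]],[[0.012,0,0],[0,0,0]],[[0.018,0,0],[0,0,0]],[[0.024,0,0],[0,0,0]],[[0.03,0,0],[0,0,0]],[[0.036,0,0],[0,0,0]],[[0.042,0,0],[0,0,0]],[[0.048,0,0],[0,0,0]],[[0.052,0,0],[0,0,0]],[[0.052,0,0],[0,0,0]]]'
python3 - <<'E'
from path import *
p,y,o=pose(); print(p,y,o["torque"],o["ft_force"])
E
```

```text
clock: 40.45
position: [0.4653, -0.0886, 0.1329]
ee_rot: [0.999, 0.046, 0.003, -0.0]
ft_force: [7.2, 1.5, 4.5]
grip_width: 0.102
grasp_force: 80.3
[ 0.46525874 -0.08856411  0.13285314] 5.256095050262021 [ 0.21847597 -1.88424449 -0.13766062] [7.15048234 1.54466719 4.53489351]
```

```bash
python3 -m inch '[[[0.005,0,-0.002],[0,0,0]],[[0.01,0,-0.004],[0,0,0]],[[0.015,0,-0.006],[0,0,0]],[[0.02,0,-0.008],[0,0,0]],[[0.025,0,-0.01],[0,0,0]],[[0.03,0,-0.012],[0,0,0]],[[0.03,0,-0.012],[0,0,0]],[[0.03,0,-0.012],[0,0,0]],[[0.03,0,-0.012],[0,0,0]],[[0.03,0,-0.012],[0,0,0]]]'
python3 - <<'E'
from path import *
p,y,o=pose(); print(p,y,o["torque"],o["ft_force"])
E
```

```text
clock: 41.45
position: [0.4659, -0.0885, 0.1328]
ee_rot: [0.999, 0.046, 0.001, -0.0]
ft_force: [5.3, -0.1, 4.3]
grip_width: 0.105
grasp_force: 80.4
[ 0.46587406 -0.08847403  0.13279029] 5.249388013545695 [ 0.11619424 -1.3714288  -0.08841001] [ 5.27712377 -0.05314635  4.33424067]
```

```bash
python3 -m inch '[[[0.005,0,0],[0,0,0]],[[0.01,0,0],[0,0,0]],[[0.015,0,0],[0,0,0]],[[0.02,0,0],[0,0,0]],[[0.025,0,0],[0,0,0]],[[0.03,0,0],[0,0,0]],[[0.03,0,0],[0,0,0]],[[0.03,0,0],[0,0,0]],[[0.03,0,0],[0,0,0]],[[0.03,0,0],[0,0,0]]]'
python3 - <<'E'
from path import *
p,y,o=pose(); print(p,y,o["torque"],o["ft_force"])
E
```

```text
clock: 42.45
position: [0.4667, -0.0884, 0.1324]
ee_rot: [0.999, 0.046, -0.0, -0.0]
ft_force: [-2.5, 0.6, 9.4]
grip_width: 0.105
grasp_force: 81.4
[ 0.46667742 -0.08840706  0.13239147] 5.226229361487887 [ 0.08562443  0.41471838 -0.04432875] [-2.54614406  0.64748013  9.4289051 ]
```

```bash
python3 -m inch '[[[-0.01,0,-0.003],[0,0,0]],[[-0.01,0,-0.006],[0,0,0]],[[-0.01,0,-0.009],[0,0,0]],[[-0.01,0,-0.012],[0,0,0]],[[-0.01,0,-0.015],[0,0,0]],[[-0.01,0,-0.015],[0,0,0]],[[-0.01,0,-0.015],[0,0,0]],[[-0.01,0,-0.015],[0,0,0]],[[-0.01,0,-0.015],[0,0,0]],[[-0.01,0,-0.015],[0,0,0]]]'
python3 -m inch '[[[0,0,0],[0,0,0]],[[0,0,0],[0,0,0]],[[0,0,0],[0,0,0]],[[0,0,0],[0,0,0]],[[0,0,0],[0,0,0]],[[0,0,0],[0,0,0]],[[0,0,0],[0,0,0]],[[0,0,0],[0,0,0]],[[0,0,0],[0,0,0]],[[0,0,0],[0,0,0]]]' 0.4
python3 - <<'E'
from path import *
a,c=cam("wrist"); save("w7.png",a); np.save("w7.npy",c[1])
E
```

```text
clock: 43.45
position: [0.466, -0.0884, 0.1326]
ee_rot: [0.999, 0.046, -0.0, 0.0]
ft_force: [6.7, -0.2, -6.4]
grip_width: 0.106
grasp_force: 78.7
clock: 44.45
position: [0.4662, -0.0883, 0.1331]
ee_rot: [0.999, 0.046, -0.0, -0.0]
ft_force: [-0.0, -0.4, -0.5]
grip_width: 0.402
grasp_force: 0.0
```

View pics/w7.png

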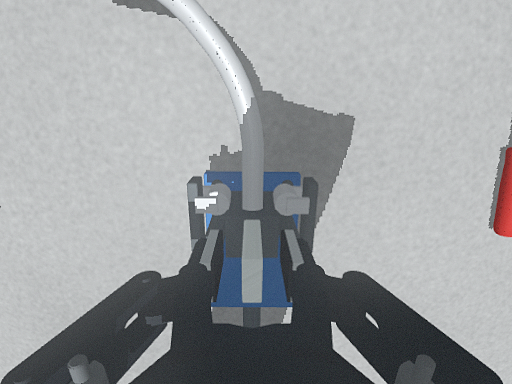

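The wrist view after release shows the bushing between the fork plates. Both rollers, at (217,200) and (287,200), sit at its outer face edge (row ~210), and the column's front edge is at row ~258. I'll check the distances in numbers.

```bash
python3 - <<'E'
from h import *
im=cv2.imread("pics/w7.png"); c=(manip.camera_params("wrist"),np.load("w7.npy"))
for u in (228,236,272,280): print(u,[tuple(im[r,u]) for r in range(200,272,4)][:0], im[196:272:2,u].max(1))
print("blue-col",[int(b) for b in im[240:275,285,0]],[int(b) for b in im[240:275,285,2]])
t=np.array([np.cos(np.radians(5.2)),np.sin(np.radians(5.2))])
for uv,z in [((252,210),.122),((252,206),.122),((230,258),.119),((280,258),.119),((217,200),.119),((287,200),.119)]:
    p=plane(c,uv,z); print(uv,p.round(4),"along",round(float(p@t),4))
print("bore expected along", float(np.array([.466,-.0884])@t))
E
```

```text
228 [] [136 139 138 146 149 142 143  83  91  87  94  91  85  91  92  91  95  90
  89  89  88  88  92  90  81  86  90  82  88  89  80 121 126 123 127 128
 124 124]
236 [] [ 90  90  88  89  86  83  87  81  84  86  90  94  87  89  79  83  87  84
  89  89  85  87  83  85  83  82  83  90  88  85  80 127 122 124 120 124
 122 124]
272 [] [ 86  78  78  75  79  77  82  86  81  75  82  83  81  83  76  84  79  79
  83  86  83  78  82  81  85  87  81  80  81  83  77 120 126 124 124 123
 121 127]
280 [] [145 142 147 147 149 143 141 143 145  97  77  76  78  79  75  79  79  73
  72  67  69  69  79  88  92  78  75  76  62  57  59  73  76  84 115 115
 121 129]
blue-col [62, 55, 55, 55, 55, 55, 52, 61, 54, 57, 59, 56, 57, 56, 55, 63, 58, 58, 58, 54, 64, 55, 59, 54, 58, 51, 53, 57, 58, 54, 56, 63, 58, 54, 58] [54, 50, 43, 50, 48, 48, 50, 52, 48, 50, 56, 47, 54, 48, 50, 55, 49, 55, 49, 47, 52, 51, 53, 43, 54, 50, 47, 49, 53, 45, 50, 55, 50, 45, 49]
(252, 210) [ 0.4817 -0.0872] along 0.4718
(252, 206) [ 0.4843 -0.0869] along 0.4745
(230, 258) [ 0.4443 -0.0757] along 0.4356
(280, 258) [ 0.4474 -0.1093] along 0.4356
(217, 200) [ 0.4852 -0.0649] along 0.4773
(287, 200) [ 0.4891 -0.1084] along 0.4773
bore expected along 0.45607020966555845
```

The block ends flush against the column: its top runs from about 0.467 to 0.436 along the axis, which matches its 30 mm length. It hasn't sprung back, so the catch is holding. I'll retract straight up and check once more.

```bash
python3 -m inch '[[[0,0,-0.05],[0,0,0]],[[0,0,-0.1],[0,0,0]],[[0,0,-0.2],[0,0,0]],[[0,0,-0.3],[0,0,0]],[[0,0,-0.42],[0,0,0]],[[0,0,-0.54],[0,0,0]],[[0,0,-0.66],[0,0,0]],[[0,0,-0.78],[0,0,0]],[[0,0,-0.9],[0,0,0]],[[0,0,-1],[0,0,0]]]'
python3 - <<'E'
from path import *
a,c=cam("wrist"); save("w8.png",cv2.resize(a[110:350,170:340],None,fx=2.5,fy=2.5,interpolation=cv2.INTER_CUBIC))
for x,y,z in [(.466,-.0884,.166),(.481,-.087,.122)]: print(proj(c,[x,y,z]))
E
```

```text
clock: 45.5
position: [0.4663, -0.0883, 0.214]
ee_rot: [0.999, 0.046, 0.0, -0.0]
ft_force: [0.1, 0.2, 0.7]
grip_width: 0.397
grasp_force: 0.0
[251.58768407 210.87024091]
[251.48665222 176.87976098]
```

View pics/w8.png

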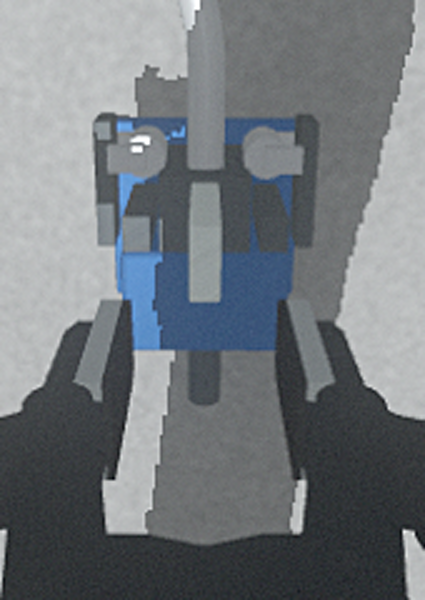

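The final crop shows the bushing flush against the blue column, with the buffer pins hidden, the rollers behind its outer edge, and the tab upright and aligned. Nothing is touching it, so I'm handing in.

```bash
python3 -c "
from workcell import manip
print(manip.hand_in())"
```

```text
the job is handed in; nothing more can be done
None
```

The largest bushing is fully home against the shoulder and held by the catch, with the gripper clear of it, and I handed the job in at about 45.5 s; the hand-in gave no verdict.

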